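# Lock the pastry rule on its board with the snap cap

### The job

Lay the loose metal rule flat on the pastry board, flush along the raised fence and centred along its length, and let go of it. Then push the snap cap straight down onto the board's stud until it clicks home, go on pressing after the click, and finish while still holding the cap down firmly (something like 8 to 25 newtons) with the gripper. Leave the other things on the worktop where they are.

Things in the scene. Friction and masses are not known exactly. Their poses are not given: they have to be found in the camera images.
- pastry_board: fixed wooden board, slab 150 (x) x 200 (y) x 16 mm thick; origin: centre of its underside, on the worktop; z up, x away from the robot (yaw within 0.2 rad). Along its far (+x) edge runs a fence 15 mm wide, 200 long, top 28 mm above the worktop, inner face at board x = +60 mm. A metal stud stands on it at board x = +11, y = -70 mm
- stud_top (a point): centre of the stud's top, 46 mm above the worktop. The stud is upright, 18 mm in diameter, its uppermost 8 mm tapering to 10 mm
- rule_place (a point): point on the slab's top (16 mm above the worktop) where the rule's origin must come: board x = +45 mm, y = 0
- catches (a point): point on the stud's axis 31 mm above the worktop, level with four spring catches that stick 3.5 mm out of it; the cap pushes them in as it passes. The push rises to about 10 to 18 N, drops to a few newtons with the cap's underside about 29 mm above the worktop; at 26 mm the catches spring out over its lip and draw it down. Pressed further, it stops hard at 23 mm
- pastry_rule: loose flat metal rule, 30 (x) x 190 (y) x 6 mm, about 160 g, same either way round; origin: centre of its underside. In its middle stands a wooden grip bar 16 (x) x 44 (y) mm, from 6 to 36 mm above the underside, to take it by. Starts on the worktop left or right of the board, lying roughly crosswise (along y, within 0.4 rad)
- snap_cap: loose white round cap, 40 mm tall, about 40 g; origin: centre of its underside, z up. Flange 52 mm across and 4 thick at the bottom, above it a plain cylinder 34 mm across up to the top. Stands upright on the worktop, across the board from the rule. Home: underside 23, top 63 mm above the worktop, inner ceiling on the stud's top, flange 1 mm over the rule
- cap_mouth (a point): centre of the cap's mouth, 2 mm above its underside. Hollow below: mouth 26 mm wide, narrowing to a lip 20.4 mm in inner diameter from 2 to 6 mm above the underside, wider above it up to a ceiling 23 mm above the underside
- tin_1: bystander: food tin, 75 mm across, 110 mm tall; leave alone
- lemon_1: bystander: lemon, 83 x 58 x 58 mm; leave alone
- kitchen_timer: bystander: round kitchen timer, 67 mm across, 40 mm tall; leave alone
- spice_jar_1: bystander: glass spice jar, 46 across, 106 tall mm; leave alone
- garlic_1: bystander: garlic bulb, 54 across, 53 tall mm; leave alone
- mug_2: bystander: mug, 91 across, 96 tall mm; leave alone
- teaspoon_1: bystander: teaspoon, 138 long mm; leave alone
- glass_1: bystander: drinking glass, 81 across, 93 tall mm; leave alone
Things that resemble listed ones, but are neither listed nor needed, are in the scene too. What is shaped like the snap_cap but blue is not meant.

How it is judged:
On the way, in this order (a step that is already met when the one before it is completed fails the run):
1. the rule lies flat and flush against the fence, released (x of pastry_rule in the frame of pastry_board between 0.042 and 0.048 m and y of pastry_rule in the frame of pastry_board between -0.012 and 0.012 m and z of pastry_rule in the frame of pastry_board between 0.014 and 0.018 m and angle between the y axis of pastry_rule and the y axis of pastry_board, either way round below 0.03 rad and angle between pastry_rule's own z axis and vertical below 0.05 rad and contact force between the fingers and pastry_rule below 0.1 N and linear speed of pastry_rule below 0.02 m/s), for 0.2 s.
2. the cap has clicked home on the stud (horizontal distance between snap_cap and stud_top below 0.003 m and z of snap_cap in the frame of pastry_board between 0.02 and 0.0246 m and angle between snap_cap's own z axis and vertical below 0.07 rad), for 0.2 s.
At the end, for the whole second after the job is handed in: Rule flat on the board, let go, at rest, within 3 mm of the fence, 0.03 rad of parallel, 12 mm of centred; cap upright on the stud past its catches, within 1.6 mm of home; gripper presses it onto the stud with 5 to 40 N through the last second (all of step 1 and all of step 2 and contact force between snap_cap and pastry_board between 5 and 40 N and contact force between the fingers and snap_cap above 5 N); the arm keeps its last pose, push and grip.
It fails at once if a bystander is moved by more than 30 mm (distance of any of tin_1, lemon_1, kitchen_timer, spice_jar_1, garlic_1, mug_2, teaspoon_1, glass_1 from where it was at the start of the episode above 0.03 m).
It also fails if it takes over 72 s, if anything falls off the work surface, if the arm or the gripper's body presses on something with over 40 N, if the wrist force passes 120 N, or if a joint passes its speed limit or range.

### The arm

A 6-joint arm with a two-finger parallel gripper is mounted at the origin on a cart in front of the work surface, level with it; the furniture and walls round the work are solid. World frame = base frame: x ahead of the robot, y to its left, z up, the work surface at z = 0. Lengths are in m, angles in rad, forces in N, time in s.
With the tool pointing down it reaches from about 0.4 to 0.825 m from the base axis. Payload 7 kg.
Tool frame: the origin (TCP) lies on the mounting face of the last link; the fingertips stand 178 mm ahead of it and the grasp point (between the pads) lies 159 mm ahead of it; z points along the fingers, y is the direction in which the jaws open and shut (so a half turn about z gives the same grasp; the last joint's range is limited). The gripper opens to 88 mm and grips with 3 to 60 N. Pads are 19 mm wide; open, the fingers measure 130 mm over their backs; the gripper's body (78 mm by 193 mm) begins 47 mm behind the grasp point.
Start: joints at [-0.84, 0.359, 0.012, 0, -1.224, -0.288], TCP at [0.289, -0.61, 0.405] pointing down, gripper open.
Joint ranges: [-3.07, 3.07], [-1.43, 2.12], [-1.02, 1.25], [-3.03, 1.67], [-3.05, -0], [-3.03, 3.03]. Speed limits (rad/s): [2.39, 2.39, 3.01, 3.14, 3.14, 3.14].

### API

Orientations are given as [roll, pitch, yaw] about the fixed x, y, z axes, in that order (R = Rz(yaw) Ry(pitch) Rx(roll)).
In Python, from station import * gives the robot as it stands.
- The arm moves only by the tool arm_command, never from a script. Its argument "targets" is a list of rows, each a list of 3 entries, a list of its own where there are three numbers: the turn, a rotation vector about the world's x, y, z in rad, then the shift along the world's x, y, z in mm, then the closure, from 0 (fully open) to 1 (shut). In form: [[[wx, wy, wz], [tx, ty, tz], fingers], ...]. A call has 1 to 8 rows; each row shifts and turns the commanded pose from where the row before left it; what a row does not reach is not made up. A row lasts 1/10 s, in which the tool goes at most 50 mm and 8.59 degrees, less where a joint would pass 70% of its speed; a pose out of reach is approached as far as the arm can. A call with a gripper value outside its range is refused whole. The fingers move at their own pace and stop on an object; "squeeze" is the grip in N (left out, the last holds). Time passes only in rows, so rows that do not move let the fingers close. It gives the time, the measured TCP pose, the force and the opening at its end, in the units of the state.
- get_state(): the state, without advancing time (a new reading comes with each control period).
- grab_frame(name): name is "side" or "top" or "wrist"; returns (picture, depth): 480x640x3 uint8, red, green, blue; 480x640 float32, m along the optical axis (not along the pixel's ray), 0 where there is no reading.
- camera_params(name): a dict with "mtx" (3x3 intrinsics, pixels), "k1" (the pictures are not rectified: a ray, as slopes to the right and down, at radius r is drawn at 1 + k1 r^2 times it, then the intrinsics apply), "eye" and "orientation" of the camera in the world. Camera axes: x right, y down, z forward; pixel columns grow to the right and rows downward; lengths in m; the calibration is good to about 2 mm. A picture is of the moment at which its call begins: read the wrist's pose just before it. camera_params takes no time and is no camera call; for the wrist camera it gives the pose at the moment of the call.
- job_done(): hands the job in, once; it reports no verdict.
The state is a dict: "t": time; "q": joint angles; "qd": joint speeds; "joint_efforts": joint torques, N m; "eef_pos": TCP position; "ee_rot": TCP orientation; "force": force on the tool from outside, world axes, zero at the start; "moment": the same for the moment, N m; "width": finger opening in m.
Only numpy, scipy, OpenCV 4.12 (cv2) and the standard library are available. Lean on these libraries where they do the work, as an engineer would, in place of code of your own. Each camera call takes 0.05 s, during which the arm holds its last target.

## Working session

There is one attempt and no reset: what is moved stays moved. The work goes in short steps, Python scripts to look and compute and a tool call to move; the robot and the scene stay as the last step left them, time stands still between calls to the robot, and variables do not carry over. Pictures are saved under pics/ and viewed, and the job is handed in when it is done.

Besides the shell and the picture viewer there is one more tool, called after "Emit:" as name(argument=value, ...) on one line, values as JSON. arm_command: Moves the arm, as the interface text tells. Its arguments: {"type":"object","properties":{"targets":{"type":"array"},"squeeze":{"type":"number"}},"required":["targets"]}

```bash
mkdir -p pics; ls; python3 - <<'E'
from station import *
import cv2
s=get_state();print(s)
for n in("top","side"):
    p,d=grab_frame(n);cv2.imwrite(f"pics/{n}0.png",p[:,:,::-1]);
    import numpy as np
    np.savez(f"{n}0.npz",p=p,d=d)
    print(n,camera_params(n))
E
```

```text
pics
{'t': 0.0, 'q': array([-8.39887572e-01,  3.59362729e-01,  1.10392298e-02, -3.41026311e-04,
       -1.22409563e+00, -2.88088550e-01]), 'qd': array([-0.0009247 , -0.00089002,  0.00019594, -0.00137075, -0.00086313,
        0.0002368 ]), 'joint_efforts': array([ 8.72300570e-04, -5.82718885e+01,  2.93068010e+01,  6.99769601e+00,
        6.82326776e-03, -1.58555595e-04]), 'eef_pos': array([ 0.28912995, -0.60971448,  0.40373117]), 'ee_rot': array([ 3.13994563e+00, -1.53740747e-04, -2.69888846e+00]), 'force': array([-0.34834186,  0.13475757, -0.01211534]), 'moment': array([-0.028224  ,  0.02940873, -0.02368006]), 'width': 0.0877058156258883}
top {'mtx': array([[443.3692352 ,   0.        , 316.24847967],
       [  0.        , 443.3692352 , 236.41762417],
       [  0.        ,   0.        ,   1.        ]]), 'k1': -0.05817125495463793, 'eye': array([0.45708415, 0.02057964, 1.41050256]), 'orientation': array([-3.08193418, -0.00341556, -1.57220558])}
side {'mtx': array([[616.71340865,   0.        , 319.04766967],
       [  0.        , 616.71340865, 221.8643026 ],
       [  0.        ,   0.        ,   1.        ]]), 'k1': 0.028542242027586883, 'eye': array([ 0.28552499, -1.5277259 ,  0.90078069]), 'orientation': array([-2.06638229,  0.02390419, -0.18778842])}
```

View pics/top0.png

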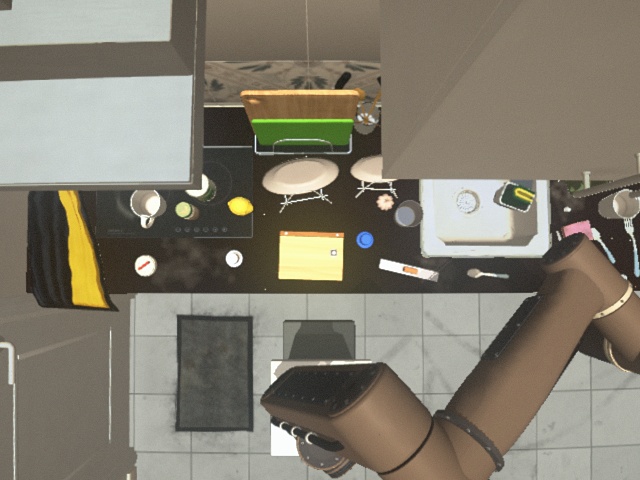

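View pics/side0.png

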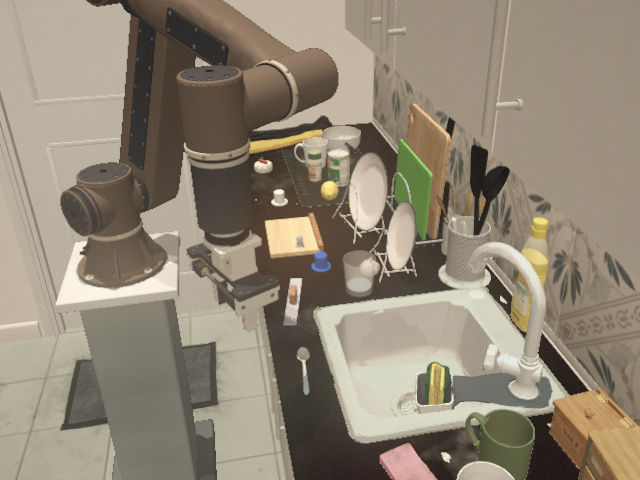

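The overview shows the pastry board at (311,256) with its stud at (333,253), and the rule with its grip bar at (408,269). The white cap is at (234,258), right of the timer at (145,265). The blue decoy is at (365,240).

Could be taken for the cap: the white one at (234,258), the blue one at (365,240), or the round timer at (145,265). I choose (234,258). The only candidate for the rule is (408,269); the teaspoon is at (487,273). Next I'll check both in close crops.

```bash
cat > h.py <<'E'
import numpy as np, cv2
from scipy.spatial.transform import Rotation as R
from station import *
def ray(c,uv):
    uv=np.asarray(uv,float).reshape(-1,1,2)
    # k1 only polynomial = OpenCV radial model
    s=cv2.undistortPoints(uv,c["mtx"],np.array([c["k1"],0,0,0.]),criteria=(3,50,1e-10) ) if False else cv2.undistortPoints(uv,c["mtx"],np.array([c["k1"],0,0,0.]))
    s=s.reshape(-1,2)
    return R.from_euler("xyz",c["orientation"]).apply(np.c_[s,np.ones(len(s))])
def onplane(c,uv,z):
    d=ray(c,uv); t=(z-c["eye"][2])/d[:,2]; return c["eye"]+d*t[:,None]
def proj(c,P):
    Rm=R.from_euler("xyz",c["orientation"]).as_matrix().T
    r,_=cv2.Rodrigues(Rm); t=-Rm@c["eye"]
    return cv2.projectPoints(np.asarray(P,float).reshape(-1,3),r,t,c["mtx"],np.array([c["k1"],0,0,0.]))[0].reshape(-1,2)
def crop(p,x0,y0,x1,y1,f,name):
    cv2.imwrite("pics/"+name,cv2.resize(p[y0:y1,x0:x1,::-1],None,fx=f,fy=f,interpolation=cv2.INTER_NEAREST))
E
python3 - <<'E'
from h import *
p=np.load("top0.npz")["p"]
crop(p,220,220,460,300,3.3,"c1.png")
c=camera_params("top")
for n,uv,z in [("cap",(234,258),.04),("board",(311,256),.016),("stud",(333,253),.046),("rule",(408,269),.036),("edge",(311,293),0),("spoon",(487,273),0),("blue",(365,240),.04),("glass",(407,213),.05),("garlic",(385,202),.03),("timer",(145,265),.04),("lemon",(240,206),.03)]:
    print(n,onplane(c,[uv],z)[0].round(3))
E
```

```text
cap [0.472 0.27  0.04 ]
board [0.479 0.032 0.016]
stud [ 0.487 -0.036  0.046]
rule [ 0.438 -0.269  0.036]
edge [0.362 0.033 0.   ]
spoon [ 0.423 -0.531  0.   ]
blue [ 0.528 -0.135  0.04 ]
glass [ 0.611 -0.265  0.05 ]
garlic [ 0.648 -0.2    0.03 ]
timer [0.451 0.548 0.04 ]
lemon [0.635 0.255 0.03 ]
```

View pics/c1.png

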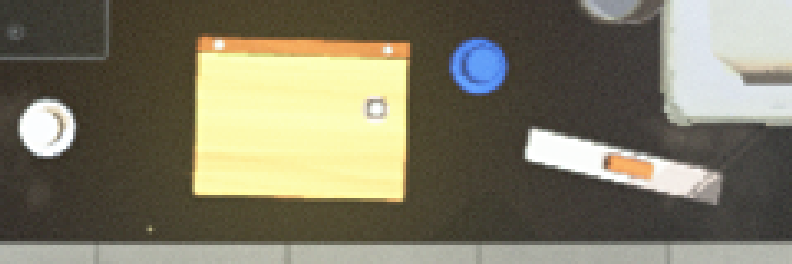

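Crop c1 shows the white cap at full-image pixel (234,259) and the board spanning x 279–344, y 231–281. The stud is at (333,253), and the rule with its orange grip bar at (411,270) lies at about −0.23 rad. The blue cap at (365,240) is clearly a different object. Next I'll move above the rule and look with the wrist camera.

Emit:
arm_command(targets=[[[0,0,-0.084],[18,40,0],0],[[0,0,-0.084],[18,40,0],0],[[0,0,-0.084],[18,40,0],0],[[0,0,-0.084],[18,40,0],0],[[0,0,-0.084],[18,40,0],0],[[0,0,-0.084],[18,40,0],0],[[0,0,-0.084],[18,40,0],0],[[0,0,-0.084],[18,40,0],0]])

```text
t: 0.9
eef_pos: [0.4335, -0.2881, 0.4046]
ee_rot: [3.141, -0.0, 2.909]
force: [1.1, 0.3, -0.5]
width: 0.0879
```

```bash
python3 - <<'E'
from h import *
s=get_state();print(s["t"],s["eef_pos"],s["ee_rot"],s["q"],s["force"])
c=camera_params("wrist");print(c)
p,d=grab_frame("wrist");cv2.imwrite("pics/w1.png",p[:,:,::-1]);np.savez("w1.npz",p=p,d=d,c=c)
E
```

```text
0.9 [ 0.43345067 -0.28814924  0.40455582] [ 3.14149550e+00 -1.26941046e-04  2.90889409e+00] [-2.09342465e-01  1.03626447e-01 -3.24939383e-01 -1.10042812e-04
 -1.14235514e+00 -1.59410671e+00] [ 1.07149451  0.33479742 -0.47793161]
{'mtx': array([[375.00819466,   0.        , 318.20195012],
       [  0.        , 375.00819466, 239.27295181],
       [  0.        ,   0.        ,   1.        ]]), 'k1': -0.056906933967651493, 'eye': array([ 0.36048346, -0.27039924,  0.38390506]), 'orientation': array([2.86043258e+00, 4.65079105e-04, 1.33785285e+00])}
```

View pics/w1.png

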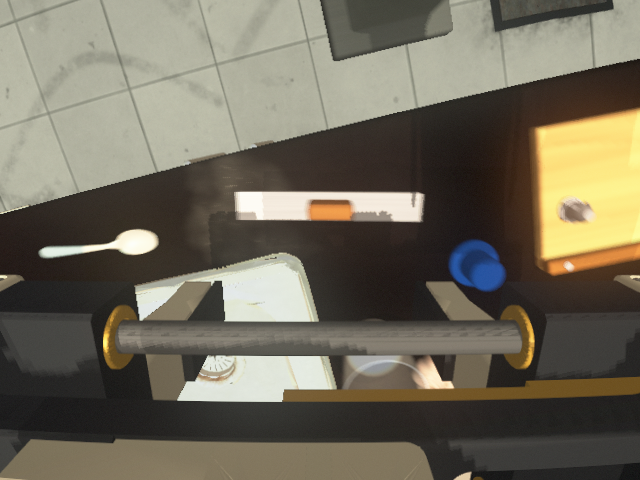

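The wrist view shows the rule at x 235–424, y 192–222, with its bar at (330,210). The stud is at (574,209) and the blue cap at (478,265). I'll measure the rule, and the board from the top picture.

```bash
python3 - <<'E'
from h import *
z=np.load("w1.npz",allow_pickle=True);p=z["p"];c=z["c"].item();d=z["d"]
hsv=cv2.cvtColor(p,cv2.COLOR_RGB2HSV)
print(p[205,250],hsv[205,250],p[210,330],hsv[210,330],p[215,400], p[180,330])
m=(hsv[...,1]<70)&(hsv[...,2]>80)
o=(hsv[...,1]>120)&(hsv[...,2]>110)&(hsv[...,0]<20)
both=np.zeros(m.shape,np.uint8);roi=np.s_[185:230,225:435]
both[roi]=((m|o)[roi])*255
both=cv2.morphologyEx(both,cv2.MORPH_CLOSE,np.ones((5,5)))
cs,_=cv2.findContours(both,0,1);k=max(cs,key=cv2.contourArea)
pts=onplane(c,k.reshape(-1,2),.006)[:,:2].astype(np.float32)
print("rule rect",cv2.minAreaRect(pts*1000))
ob=np.zeros(m.shape,np.uint8);ob[roi]=o[roi]*255
cs,_=cv2.findContours(ob,0,1);k2=max(cs,key=cv2.contourArea)
print(cv2.boundingRect(k2))
for zz in(.036,):
  pts=onplane(c,k2.reshape(-1,2),zz)[:,:2].astype(np.float32); print("bar",zz,cv2.minAreaRect(pts*1000))
# depth check
M=k2.reshape(-1,2).mean(0).astype(int);print(M,d[M[1],M[0]])
# board from top picture
t=np.load("top0.npz");p=t["p"];ct=camera_params("top")
hsv=cv2.cvtColor(p,cv2.COLOR_RGB2HSV)
roi=np.s_[225:288,272:350]
w=np.zeros(m.shape,np.uint8);w[roi]=((hsv[roi][...,1]>60)&(hsv[roi][...,2]>130))*255
w=cv2.morphologyEx(w,cv2.MORPH_CLOSE,np.ones((9,9)))
y=np.zeros(m.shape,np.uint8)
y[roi]=((hsv[roi][...,0]>18)&(hsv[roi][...,0]<32)&(hsv[roi][...,2]>180)&(hsv[roi][...,1]>60))*255
y=cv2.morphologyEx(y,cv2.MORPH_CLOSE,np.ones((9,9)))
for n,mm,zz in(("all",w,.02),("slab",y,.016)):
    cs,_=cv2.findContours(mm,0,1);k=max(cs,key=cv2.contourArea);print(n,cv2.boundingRect(k),cv2.minAreaRect((onplane(ct,k.reshape(-1,2),zz)[:,:2]*1000).astype(np.float32)))
E
```

```text
[253 251 244] [ 23   9 253] [242 159  78] [ 15 173 242] [242 232 219] [58 45 41]
rule rect ((432.464111328125, -281.47979736328125), (204.4959259033203, 40.59249496459961), 76.48968505859375)
(309, 200, 44, 21)
bar 0.036 ((432.9579772949219, -275.7879638671875), (40.72389221191406, 19.24883460998535), 76.66881561279297)
[330 210] 0.35583895
all (278, 231, 66, 50) ((480.999267578125, 33.672462463378906), (202.24197387695312, 151.15036010742188), 88.23834991455078)
slab (278, 235, 66, 46) ((474.49853515625, 33.901702880859375), (201.07662963867188, 136.0542449951172), 88.11607360839844)
```

```bash
cat >> h.py <<'E'
def dpts(c,uv,d):
    "world points from depth at integer pixels"
    uv=np.asarray(uv,int); Rm=R.from_euler("xyz",c["orientation"])
    r=ray(c,uv); z=d[uv[:,1],uv[:,0]]; ok=z>0
    return (c["eye"]+r*z[:,None])[ok]
E
python3 - <<'E'
from h import *
z=np.load("w1.npz",allow_pickle=True);p=z["p"];c=z["c"].item();d=z["d"]
v,u=np.mgrid[185:230,225:435];uv=np.c_[u.ravel(),v.ravel()]
P=dpts(c,uv,d)
print("table z",np.percentile(P[:,2],[2,10,30,50,70,90,95,98]).round(4))
h=P[P[:,2]>.026];print(len(h),h.min(0),h.max(0),cv2.minAreaRect((h[:,:2]*1000).astype(np.float32)))
h=P[(P[:,2]>.0035)];print(len(h),cv2.minAreaRect((h[:,:2]*1000).astype(np.float32)))
col=onplane(c,[(235,208),(424,207),(330,192),(330,222)],.006);print(col.round(4))
crop(p,220,170,450,240,3.4,"c2.png")
E
```

```text
table z [-0.0019 -0.0012 -0.0002  0.0045  0.0055  0.008   0.0348  0.0356]
800 [ 0.42201249 -0.30106882  0.02601986] [ 0.44558897 -0.25675274  0.03800742] ((433.7679138183594, -278.7877502441406), (43.22011947631836, 15.512619018554688), 76.77166748046875)
5252 ((434.0588684082031, -279.41607666015625), (189.8820343017578, 30.636993408203125), 76.59554290771484)
[[ 0.4144 -0.3712  0.006 ]
 [ 0.4581 -0.1819  0.006 ]
 [ 0.4209 -0.2726  0.006 ]
 [ 0.4513 -0.2796  0.006 ]]
```

View pics/c2.png

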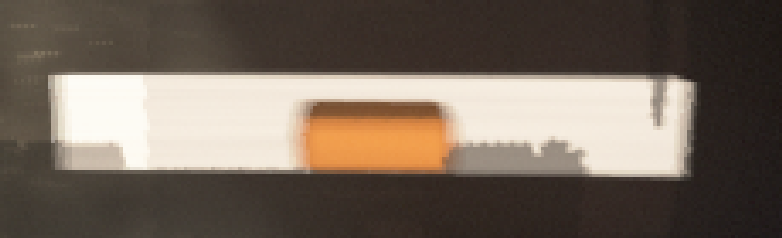

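Depth gives the rule's centre as (434,−279) mm, yaw −0.233, which matches the tool's yaw. I'll descend, fingertips 14 mm above the worktop.

Emit:
arm_command(targets=[[[0,0,0],[0.5,9,-30],0],[[0,0,0],[0,0,-45],0],[[0,0,0],[0,0,-45],0],[[0,0,0],[0,0,-45],0],[[0,0,0],[0,0,-30],0],[[0,0,0],[0,0,-17],0],[[0,0,0],[0,0,0],0]], squeeze=30)

```text
t: 1.65
eef_pos: [0.4325, -0.2806, 0.19]
ee_rot: [3.141, -0.006, 2.912]
force: [-1.1, -0.1, 0.0]
width: 0.0878
```

Emit:
arm_command(targets=[[[0,0,0],[0,0,0],1],[[0,0,0],[0,0,0],1],[[0,0,0],[0,0,0],1],[[0,0,0],[0,0,0],1],[[0,0,0],[0,0,0],1]], squeeze=30)

```text
t: 2.15
eef_pos: [0.4338, -0.2809, 0.1933]
ee_rot: [3.142, 0.001, 2.912]
force: [0.5, 0.0, -0.2]
width: 0.0532
```

Emit:
arm_command(targets=[[[0,0,0],[0,0,0],1],[[0,0,0],[0,0,0],1],[[0,0,0],[0,0,0],1],[[0,0,0],[0,0,0],1]])

```text
t: 2.55
eef_pos: [0.4338, -0.2809, 0.193]
ee_rot: [-3.142, 0.0, 2.913]
force: [-0.1, 2.5, 5.4]
width: 0.0437
```

Emit:
arm_command(targets=[[[0,0,0],[0,0,15],1],[[0,0,0],[0,0,45],1],[[0,0,0],[0,0,40],1],[[0,0,0],[0,0,0],1]])

```text
t: 2.95
eef_pos: [0.4353, -0.2815, 0.2977]
ee_rot: [-3.141, 0.009, 2.913]
force: [1.6, -0.1, -1.3]
width: 0.0438
```

```bash
python3 - <<'E'
from h import *
s=get_state();print(s["t"],s["eef_pos"],s["ee_rot"],s["force"],s["width"])
c=camera_params("wrist")
p,d=grab_frame("wrist");cv2.imwrite("pics/w2.png",p[:,:,::-1]);np.savez("w2.npz",p=p,d=d,c=c)
E
```

```text
2.95 [ 0.43532423 -0.28149255  0.2976644 ] [-3.14059322  0.00861525  2.91342801] [ 1.62174304 -0.12218597 -1.28482089] 0.04379592701726473
```

View pics/w2.png

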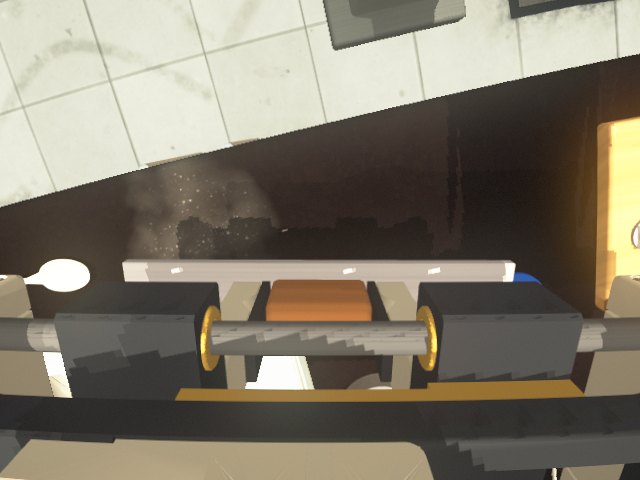

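The rule is held and centred between the fingers (x 124–515, bar at (319,300)). I'll pin down the board with depth from the earlier wrist picture and from the top camera.

```bash
python3 - <<'E'
from h import *
z=np.load("w1.npz",allow_pickle=True);p=z["p"];c=z["c"].item();d=z["d"]
v,u=np.mgrid[90:275,500:640];P=dpts(c,np.c_[u.ravel(),v.ravel()],d)
def loc(P,B,yaw): # to board
    q=P[:,:2]-B; cs,sn=np.cos(yaw),np.sin(yaw); return np.c_[q[:,0]*cs+q[:,1]*sn,-q[:,0]*sn+q[:,1]*cs]
B=np.array([.4818,.0337]);yaw=-.033
s=P[(P[:,2]>.036)&(P[:,2]<.06)&(abs(P[:,0]-.49)<.03)&(abs(P[:,1]+.036)<.03)]
print("w1 stud",len(s),s.mean(0),s.min(0),s.max(0))
f=P[(P[:,2]>.024)&(P[:,2]<.032)];f=f[loc(f,B,yaw)[:,0]>.05];L=loc(f,B,yaw);print("w1 fence",len(f),f[:,2].mean(),np.percentile(L[:,0],[1,99]),np.percentile(L[:,1],[1,99]))
f=P[(P[:,2]>.011)&(P[:,2]<.020)];L=loc(f,B,yaw);print("w1 slab",len(f),np.median(f[:,2]),np.percentile(L[:,0],[1,5,99]),np.percentile(L[:,1],[1,99]))
t=np.load("top0.npz");ct=camera_params("top");dt=t["d"]
v,u=np.mgrid[222:290,268:352];P=dpts(ct,np.c_[u.ravel(),v.ravel()],dt)
f=P[P[:,2]>.010];print("top z pct",np.percentile(P[:,2],[5,20,50,80,95]).round(4),"board",cv2.minAreaRect((f[:,:2]*1000).astype(np.float32)))
st=f[(f[:,2]>.036)];print("stud",len(st),st.mean(0))
fe=P[(P[:,2]>.0225)&(P[:,2]<.034)];fe=fe[loc(fe,B,yaw)[:,0]>.045];print("fence",len(fe),cv2.minAreaRect((fe[:,:2]*1000).astype(np.float32)))
pr=proj(ct,[[*(B+np.array([np.cos(yaw)*a-np.sin(yaw)*b,np.sin(yaw)*a+np.cos(yaw)*b])),h] for a,b,h in[(-.075,.1,.016),(-.075,-.1,.016),(.06,.1,.028),(.06,-.1,.028),(.011,-.07,.046),(.075,.1,.028),(.075,-.1,.028)]])
im=cv2.resize(t["p"][215:295,260:360,::-1].copy(),None,fx=7,fy=7,interpolation=cv2.INTER_CUBIC)
for a in pr: cv2.circle(im,tuple(((a-[260,215]+.5)*7).astype(int)),3,(255,0,255),-1)
cv2.imwrite("pics/c3.png",im)
E
```

```text
w1 stud 280 [ 0.48789182 -0.04166338  0.04168666] [ 0.48054488 -0.04886901  0.03606653] [ 0.49809927 -0.03277216  0.04739065]
w1 fence 1257 0.02673080343998542 [0.05855179 0.07313299] [-0.10179061 -0.00237229]
w1 slab 13254 0.015123496743637499 [-0.07490875 -0.07027062  0.05935077] [-0.10214994  0.00519824]
top z pct [-0.0038 -0.0007  0.0113  0.0173  0.0246] board ((473.7624816894531, 49.11174774169922), (232.48178100585938, 164.2884521484375), 88.23190307617188)
stud 32 [ 0.49049964 -0.03838762  0.04131259]
fence 298 ((547.40673828125, 30.587554931640625), (197.32537841796875, 18.912540435791016), 89.80477142333984)
```

View pics/c3.png

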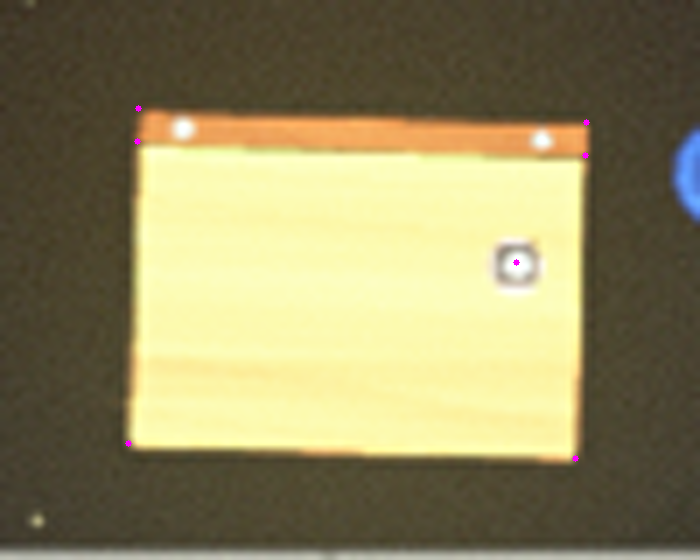

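Emit:
arm_command(targets=[[[0,0,0.0245],[10.6,39,0],1],[[0,0,0.0245],[10.6,39,0],1],[[0,0,0.0245],[10.6,39,0],1],[[0,0,0.0245],[10.6,39,0],1],[[0,0,0.0245],[10.6,39,0],1],[[0,0,0.0245],[10.6,39,0],1],[[0,0,0.0245],[10.6,39,0],1],[[0,0,0.0245],[10.6,39,0],1]])

```text
t: 3.8
eef_pos: [0.518, 0.0326, 0.291]
ee_rot: [-3.141, -0.003, 3.109]
force: [0.9, 0.4, -2.7]
width: 0.0442
```

Emit:
arm_command(targets=[[[0,0,0],[0,0,0],1],[[0,0,0],[0,0,0],1]])

```text
t: 4.0
eef_pos: [0.518, 0.0318, 0.2909]
ee_rot: [-3.141, -0.003, 3.11]
force: [0.6, -1.2, -1.7]
width: 0.0434
```

```bash
python3 - <<'E'
from h import *
s=get_state();print(s["t"],s["eef_pos"],s["ee_rot"],s["force"],s["width"])
c=camera_params("wrist")
p,d=grab_frame("wrist");cv2.imwrite("pics/w3.png",p[:,:,::-1]);np.savez("w3.npz",p=p,d=d,c=c)
p,d=grab_frame("top");crop(p,240,190,400,310,5,"t3.png");np.savez("t3.npz",p=p,d=d)
p,d=grab_frame("side");crop(p,200,150,400,300,4,"s3.png");np.savez("s3.npz",p=p,d=d)
E
```

```text
4.0 [0.51796006 0.03183362 0.29088585] [-3.14054914e+00 -3.07378362e-03  3.10989605e+00] [ 0.62910615 -1.23827846 -1.68750378] 0.04338613178330839
```

View pics/w3.png

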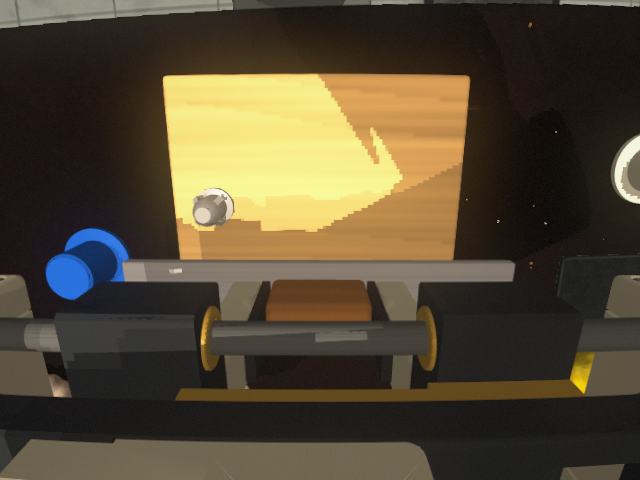

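View pics/s3.png

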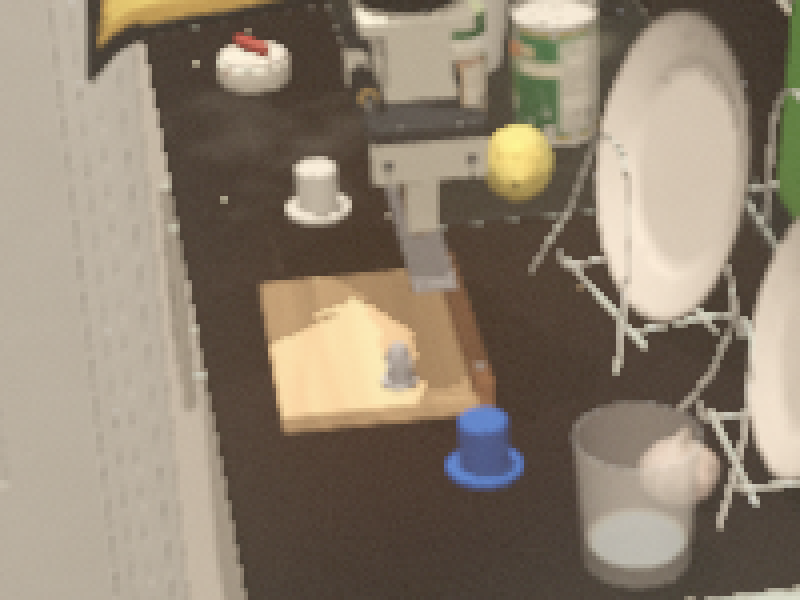

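The wrist view shows the board with corners (165,76), (468,76) and the stud top at about (210,213), with the rule above it. The side view agrees. I'll refine the board and the stud from wrist depth.

```bash
python3 - <<'E'
from h import *
z=np.load("w3.npz",allow_pickle=True);p=z["p"];c=z["c"].item();d=z["d"]
v,u=np.mgrid[40:258,130:520];P=dpts(c,np.c_[u.ravel(),v.ravel()],d)
f=P[(P[:,2]>.008)&(P[:,2]<.022)];print("z",np.median(f[:,2]))
# robust edges: by columns/rows in yaw-aligned frame
best=None
for yaw in np.arange(-.06,.001,.004):
    cs,sn=np.cos(yaw),np.sin(yaw);X=f[:,0]*cs+f[:,1]*sn;Y=-f[:,0]*sn+f[:,1]*cs
    b=np.round(Y/.01);e=[np.percentile(X[b==k],1) for k in np.unique(b) if (b==k).sum()>200]
    print(round(yaw,3),"front std",np.std(e[1:-1]).round(5),"front x",np.median(e).round(4),"y edges",np.percentile(Y,[.3,99.7]).round(4))
s=P[(P[:,2]>.030)&(P[:,2]<.06)&(P[:,1]<0)];print("stud",len(s),s.min(0),s.max(0))
s2=s[s[:,2]>.0435];print("top",len(s2),s2.mean(0),s2.min(0),s2.max(0))
for r in(1,0):pass
# edges in colour
hsv=cv2.cvtColor(p,cv2.COLOR_RGB2HSV);m=((hsv[...,1]>90)&(hsv[...,2]>90)).astype(np.uint8)*255;m[:60]=0;m[256:]=0;m[:,:150]=0;m[:,490:]=0
cs,_=cv2.findContours(m,0,1);k=max(cs,key=cv2.contourArea).reshape(-1,2)
W=onplane(c,k,.016)
top=W[(k[:,1]<85)&(k[:,0]>175)&(k[:,0]<458)];a=np.polyfit(top[:,1],top[:,0],1);print("front edge x=",a)
l=W[(k[:,0]<190)&(k[:,1]>85)&(k[:,1]<245)];r=W[(k[:,0]>445)&(k[:,1]>85)&(k[:,1]<245)]
print("left",np.polyfit(l[:,0],l[:,1],1),"right",np.polyfit(r[:,0],r[:,1],1))
st=onplane(c,[(204,215)],.046);print(st)
crop(p,170,170,260,250,7,"c4.png")
E
```

```text
z 0.015304832950491565
-0.06 front std 0.00149 front x 0.4044 y edges [-0.0388  0.1587]
-0.056 front std 0.00129 front x 0.4048 y edges [-0.0405  0.1568]
-0.052 front std 0.00101 front x 0.4049 y edges [-0.0423  0.1549]
-0.048 front std 0.00083 front x 0.4051 y edges [-0.0441  0.153 ]
-0.044 front std 0.00063 front x 0.4054 y edges [-0.0459  0.1511]
-0.04 front std 0.00043 front x 0.4055 y edges [-0.0477  0.1493]
-0.036 front std 0.00023 front x 0.4057 y edges [-0.0496  0.1474]
-0.032 front std 0.00015 front x 0.4058 y edges [-0.0515  0.1456]
-0.028 front std 0.00027 front x 0.406 y edges [-0.0533  0.1437]
-0.024 front std 0.00045 front x 0.4063 y edges [-0.0552  0.1419]
-0.02 front std 0.00069 front x 0.4064 y edges [-0.057  0.14 ]
-0.016 front std 0.0009 front x 0.4066 y edges [-0.0589  0.1382]
-0.012 front std 0.0011 front x 0.4068 y edges [-0.0608  0.1363]
-0.008 front std 0.00125 front x 0.4069 y edges [-0.0628  0.1345]
-0.004 front std 0.00147 front x 0.4071 y edges [-0.0647  0.1327]
0.0 front std 0.00176 front x 0.4075 y edges [-0.0667  0.131 ]
stud 818 [ 0.47913646 -0.04818281  0.03000308] [ 0.49943087 -0.02823266  0.04705069]
top 270 [ 0.48915717 -0.03808256  0.04514782] [ 0.48281114 -0.04372789  0.04350889] [ 0.49482305 -0.0323397   0.04705069]
front edge x= [0.03314686 0.40519009]
left [-0.02916994 -0.05307547] right [-0.03162304  0.14516312]
[[ 0.48929229 -0.03743056  0.046     ]]
```

View pics/c4.png

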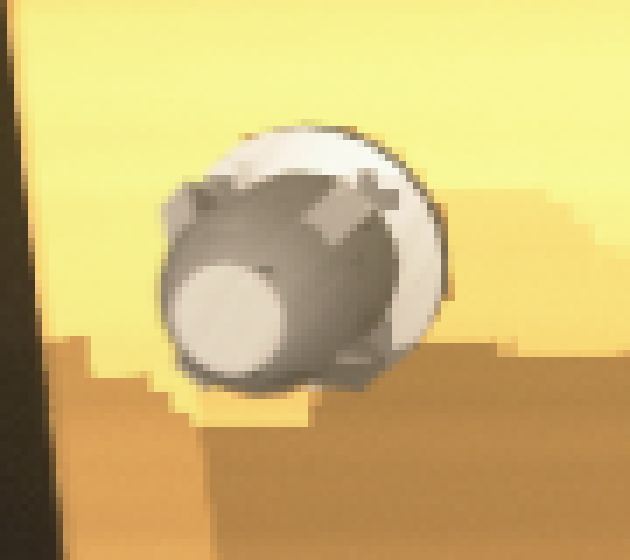

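Emit:
arm_command(targets=[[[0,0,0],[3,-1,-20],1],[[0,0,0],[0,0,-25],1],[[0,0,0],[0,0,-18],1],[[0,0,0],[0,0,0],1],[[0,0,0],[0,0,0],1]])

```text
t: 4.65
eef_pos: [0.5215, 0.0293, 0.2298]
ee_rot: [-3.141, -0.001, 3.107]
force: [0.3, -0.1, -1.9]
width: 0.0441
```

```bash
python3 - <<'E'
from h import *
s=get_state();print(s["t"],s["eef_pos"],s["ee_rot"],s["force"],s["width"])
c=camera_params("wrist")
p,d=grab_frame("wrist");crop(p,100,40,540,360,1.8,"w4.png");np.savez("w4.npz",p=p,d=d,c=c)
p,d=grab_frame("side");crop(p,240,190,340,270,7,"s4.png")
E
```

```text
4.65 [0.52148844 0.02933035 0.22981163] [-3.14105594e+00 -6.30079375e-04  3.10730407e+00] [ 0.26995782 -0.08288535 -1.91338146] 0.0440934578337836
```

View pics/w4.png

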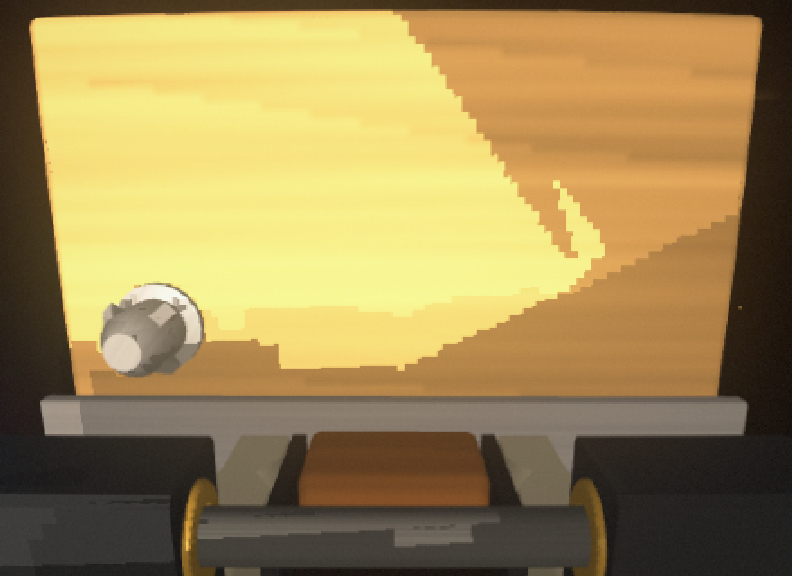

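View pics/s4.png

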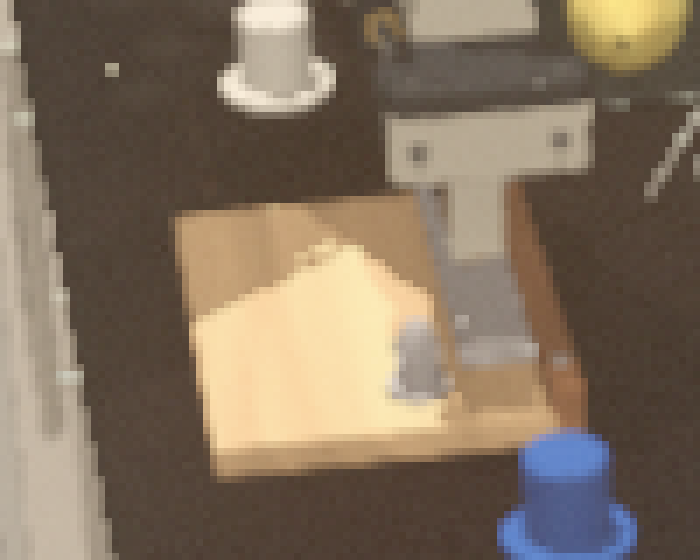

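The rule hangs clear of the stud and inside the fence. Lower, then slide it to the fence.

Emit:
arm_command(targets=[[[0,0,0],[0,0,-9],1],[[0,0,0],[0,0,-7],1],[[0,0,0],[0,0,0],1],[[0,0,0],[0,0,0],1]])

```text
t: 5.15
eef_pos: [0.5214, 0.0301, 0.2134]
ee_rot: [-3.141, -0.001, 3.109]
force: [1.0, 0.1, -1.1]
width: 0.0441
```

Emit:
arm_command(targets=[[[0,0,0],[2,0,0],1],[[0,0,0],[1.5,0,0],1],[[0,0,0],[0,0,0],1],[[0,0,0],[0,0,0],1]])

```text
t: 5.55
eef_pos: [0.5251, 0.0301, 0.2137]
ee_rot: [3.141, 0.0, 3.108]
force: [0.1, -0.0, -2.3]
width: 0.0435
```

Emit:
arm_command(targets=[[[0,0,0],[1,0,0],1],[[0,0,0],[0,0,0],1],[[0,0,0],[0,0,0],1]])

```text
t: 5.85
eef_pos: [0.5257, 0.03, 0.2136]
ee_rot: [-3.141, -0.001, 3.108]
force: [-1.6, 0.2, -1.0]
width: 0.0437
```

Emit:
arm_command(targets=[[[0,0,0],[1,0,0],1],[[0,0,0],[0,0,0],1],[[0,0,0],[0,0,0],1]])

```text
t: 6.15
eef_pos: [0.5262, 0.03, 0.2133]
ee_rot: [-3.141, -0.002, 3.109]
force: [-4.4, 2.6, -0.3]
width: 0.0438
```

The rule touches the fence at x≈0.526, as predicted. I'll press on a little, then lower it to the slab.

Emit:
arm_command(targets=[[[0,0,0],[0.5,0,-1.5],1],[[0,0,0],[0,0,-1.5],1],[[0,0,0],[0,0,-1],1],[[0,0,0],[0,0,0],1],[[0,0,0],[0,0,0],1]])

```text
t: 6.65
eef_pos: [0.5264, 0.0298, 0.2091]
ee_rot: [-3.141, -0.003, 3.108]
force: [-5.7, 0.2, -1.5]
width: 0.0436
```

Emit:
arm_command(targets=[[[0,0,0],[0,0,-1],1],[[0,0,0],[0,0,-0.5],1],[[0,0,0],[0,0,0],1],[[0,0,0],[0,0,0],1]])

```text
t: 7.05
eef_pos: [0.5263, 0.0297, 0.209]
ee_rot: [-3.141, -0.002, 3.109]
force: [-11.0, 0.0, 15.8]
width: 0.0439
```

Emit:
arm_command(targets=[[[0,0,0],[-0.4,0,0.8],1],[[0,0,0],[0,0,0],1],[[0,0,0],[0,0,0],0],[[0,0,0],[0,0,0],0],[[0,0,0],[0,0,0],0],[[0,0,0],[0,0,0],0]])

```text
t: 7.65
eef_pos: [0.5275, 0.0302, 0.2091]
ee_rot: [3.141, 0.001, 3.108]
force: [-0.2, -0.3, -0.1]
width: 0.0703
```

Emit:
arm_command(targets=[[[0,0,0],[0,0,0],0],[[0,0,0],[0,0,20],0],[[0,0,0],[0,0,40],0],[[0,0,0],[0,0,45],0],[[0,0,0],[0,0,45],0],[[0,0,0],[0,0,0],0],[[0,0,0],[0,0,0],0]])

```text
t: 8.35
eef_pos: [0.5272, 0.0302, 0.3604]
ee_rot: [3.14, 0.003, 3.108]
force: [0.3, 0.0, -1.5]
width: 0.0875
```

```bash
python3 - <<'E'
from h import *
s=get_state();print(s["t"],s["eef_pos"],s["ee_rot"],s["force"],s["width"])
c=camera_params("wrist")
p,d=grab_frame("wrist");cv2.imwrite("pics/w5.png",p[:,:,::-1]);np.savez("w5.npz",p=p,d=d,c=c)
p,d=grab_frame("side");crop(p,240,170,340,270,6,"s5.png")
E
```

```text
8.35 [0.52716376 0.03017542 0.36036049] [3.13995572e+00 2.91499311e-03 3.10828009e+00] [ 0.30980492  0.02754733 -1.53035215] 0.08748003403086159
```

View pics/w5.png

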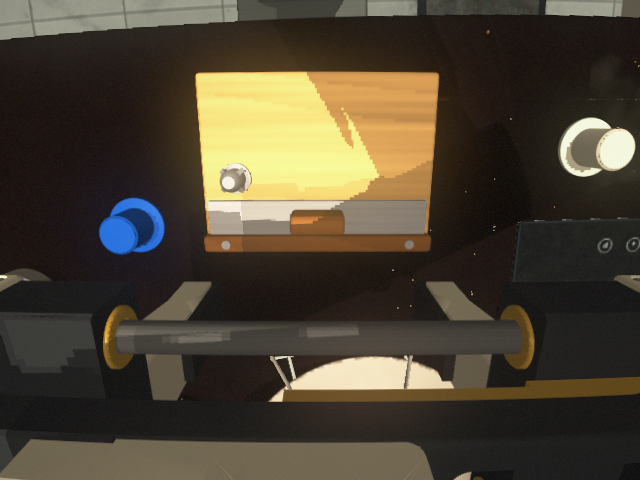

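View pics/s5.png

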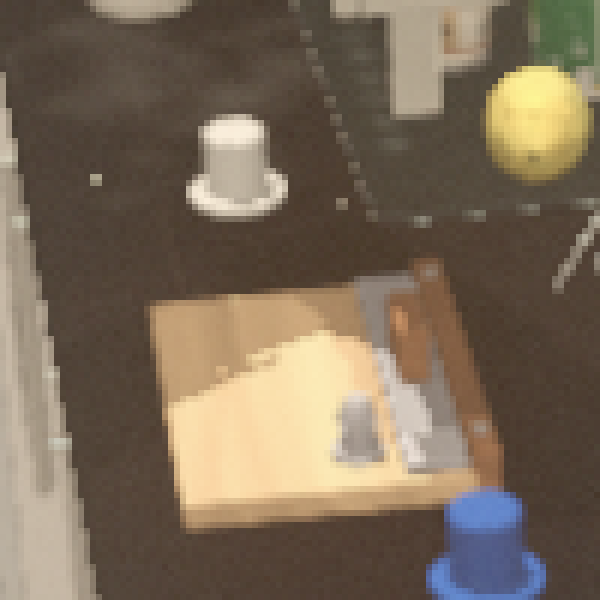

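The rule lies along the fence, at pixels x 208–426, y 200–235 with the fence at y 236–250. The white cap is at (605,148) and the stud at (232,180). Now I'll check the placing numerically and measure cap and stud.

```bash
python3 - <<'E'
from h import *
z=np.load("w5.npz",allow_pickle=True);p=z["p"];c=z["c"].item();d=z["d"]
def box(u0,u1,v0,v1):
    v,u=np.mgrid[v0:v1,u0:u1];return dpts(c,np.c_[u.ravel(),v.ravel()],d)
P=box(190,445,70,255)
yaw=-.032;B=np.array([.4805,.032]);cs,sn=np.cos(yaw),np.sin(yaw)
def loc(P): q=P[:,:2]-B;return np.c_[q[:,0]*cs+q[:,1]*sn,-q[:,0]*sn+q[:,1]*cs,P[:,2]]
L=loc(P)
print("all slab",[np.percentile(L[(L[:,2]>.01)&(L[:,2]<.019)][:,i],[.5,99.5]) for i in(0,1)])
r=L[(L[:,2]>.0195)&(L[:,2]<.024)&(L[:,0]>.02)&(L[:,0]<.057)];print("rule",len(r),np.median(r[:,2]),cv2.minAreaRect((r[:,:2]*1000).astype(np.float32)),np.percentile(r[:,1],[1,99]))
b=L[(L[:,2]>.046)&(L[:,0]>.03)];print("bar",len(b),cv2.minAreaRect((b[:,:2]*1000).astype(np.float32)))
f=L[(L[:,2]>.026)&(L[:,2]<.032)&(L[:,0]>.055)];print("fence",np.percentile(f[:,0],[2,98]),np.percentile(f[:,1],[1,99]))
s=P[(P[:,2]>.0435)&(L[:,1]<-.05)];print("stud top",len(s),s.mean(0),(s.min(0)+s.max(0))/2)
C=box(550,640,100,190)
t=C[(C[:,2]>.0365)&(C[:,2]<.05)];print("cap top",len(t),np.median(t[:,2]),t.min(0),t.max(0))
E
```

```text
all slab [array([-0.07420806,  0.03868566]), array([-0.09895319,  0.09811961])]
rule 5395 0.021326125340192736 ((38.59326934814453, -0.920440673828125), (189.8866729736328, 36.84920883178711), 89.9590835571289) [-0.09395754  0.09220584]
bar 1087 ((45.19639587402344, -0.5386962890625), (43.33151626586914, 16.17798614501953), 89.99337005615234)
fence [0.06103127 0.07389563] [-0.09685432  0.09594631]
stud top 178 [ 0.48935284 -0.03830543  0.04501038] [ 0.48947282 -0.03854218  0.04505708]
cap top 1299 0.03898887787785926 [0.45592901 0.25790208 0.03650181] [0.48897793 0.29284687 0.0417155 ]
```

The rule placing checks out: board x 45.2 mm, y −0.5 mm, angle ~0. Next the cap at about (472,275) mm. I'll go over it.

Emit:
arm_command(targets=[[[0,0,0],[-9,41,0],0],[[0,0,0],[-9,41,0],0],[[0,0,0],[-9,41,0],0],[[0,0,0],[-9,41,0],0],[[0,0,0],[-9,41,-15],0],[[0,0,0],[-9,40,-25],0],[[0,0,0],[0,0,0],0],[[0,0,0],[0,0,0],0]])

```text
t: 9.25
eef_pos: [0.4725, 0.2756, 0.3169]
ee_rot: [-3.138, -0.003, 3.11]
force: [0.4, -0.4, -0.0]
width: 0.0875
```

```bash
python3 - <<'E'
from h import *
s=get_state();print(s["t"],s["eef_pos"],s["ee_rot"],s["force"],s["width"])
c=camera_params("wrist")
p,d=grab_frame("wrist");cv2.imwrite("pics/w6.png",p[:,:,::-1]);np.savez("w6.npz",p=p,d=d,c=c)
v,u=np.mgrid[130:280,230:420];P=dpts(c,np.c_[u.ravel(),v.ravel()],d)
t=P[(P[:,2]>.0365)&(P[:,2]<.044)];print("cap top",len(t),np.median(t[:,2]),t.min(0),t.max(0),cv2.minEnclosingCircle((t[:,:2]*1000).astype(np.float32)))
t=P[(P[:,2]>.0025)&(P[:,2]<.044)];print("cap all",cv2.minEnclosingCircle((t[:,:2]*1000).astype(np.float32)))
E
```

```text
9.25 [0.47247724 0.27563077 0.31685472] [-3.13803830e+00 -2.78765542e-03  3.11036642e+00] [ 0.41863498 -0.36286583 -0.02223229] 0.087540200778831
cap top 1674 0.03922002389715523 [0.45559572 0.25957316 0.03652707] [0.48902394 0.29283133 0.04159569] ((472.45013427734375, 276.3059997558594), 17.133930206298828)
cap all ((472.3952941894531, 276.40728759765625), 26.05987548828125)
```

View pics/w6.png

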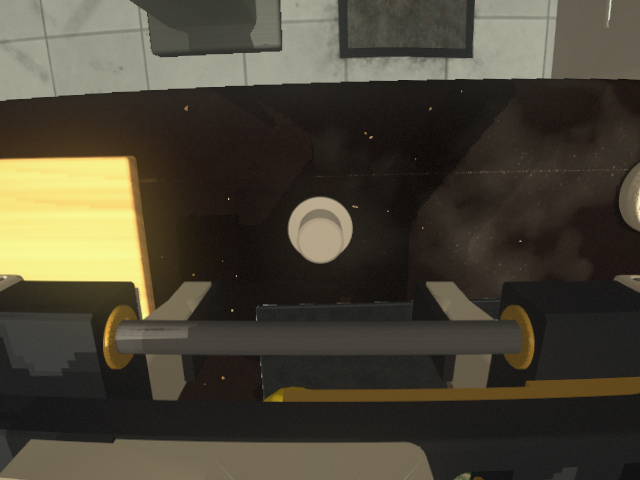

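The cap is centred at (472.4,276.3) mm, pixel (320,235), right under the tool. I'll descend with the fingertips just above its flange and grip.

Emit:
arm_command(targets=[[[0,0,0],[0,0.6,-40],0],[[0,0,0],[0,0,-40],0],[[0,0,0],[0,0,-30],0],[[0,0,0],[0,0,-15],0],[[0,0,0],[0,0,-6],0],[[0,0,0],[0,0,0],0],[[0,0,0],[0,0,0],0]])

```text
t: 10.0
eef_pos: [0.4737, 0.2756, 0.189]
ee_rot: [3.14, 0.001, 3.108]
force: [-0.2, 0.2, 0.7]
width: 0.0874
```

Emit:
arm_command(targets=[[[0,0,0],[-1.2,0.6,-3],0],[[0,0,0],[0,0,-1.5],0],[[0,0,0],[0,0,0],0],[[0,0,0],[0,0,0],0]])

```text
t: 10.4
eef_pos: [0.4719, 0.2764, 0.1837]
ee_rot: [3.141, 0.0, 3.109]
force: [-0.8, 0.1, 0.6]
width: 0.0877
```

Emit:
arm_command(targets=[[[0,0,0],[0,0,0],1],[[0,0,0],[0,0,0],1],[[0,0,0],[0,0,0],1],[[0,0,0],[0,0,0],1],[[0,0,0],[0,0,0],1],[[0,0,0],[0,0,0],1],[[0,0,0],[0,0,0],1],[[0,0,0],[0,0,0],1]], squeeze=45)

```text
t: 11.2
eef_pos: [0.4719, 0.2763, 0.1834]
ee_rot: [-3.142, -0.0, 3.108]
force: [-0.2, -0.8, 0.4]
width: 0.033
```

Emit:
arm_command(targets=[[[0,0,0],[0,0,0],1],[[0,0,0],[0,0,0],1],[[0,0,0],[0,0,0],1]])

```text
t: 11.5
eef_pos: [0.4719, 0.2763, 0.1835]
ee_rot: [3.142, 0.0, 3.108]
force: [-0.6, 0.4, -0.5]
width: 0.033
```

Emit:
arm_command(targets=[[[0,0,0],[0,0,20],1],[[0,0,0],[0,0,45],1],[[0,0,0],[0,0,40],1],[[0,0,0],[0,0,0],1]])

```text
t: 11.9
eef_pos: [0.4733, 0.2776, 0.2942]
ee_rot: [3.135, 0.007, 3.109]
force: [-0.1, 0.8, 0.2]
width: 0.0331
```

Emit:
arm_command(targets=[[[0,0,0],[2,-40,0],1],[[0,0,0],[2,-40,0],1],[[0,0,0],[2,-40,0],1],[[0,0,0],[2,-40,0],1],[[0,0,0],[2,-40,0],1],[[0,0,0],[2,-40,0],1],[[0,0,0],[2,-40,0],1],[[0,0,0],[2,-34,0],1]])

```text
t: 12.7
eef_pos: [0.4874, -0.0395, 0.2884]
ee_rot: [3.142, -0.0, 3.108]
force: [1.9, 0.7, -0.2]
width: 0.0332
```

Emit:
arm_command(targets=[[[0,0,0],[0,0,0],1],[[0,0,0],[0,0,0],1],[[0,0,0],[0,0,0],1]])

```text
t: 13.0
eef_pos: [0.4879, -0.0373, 0.2884]
ee_rot: [3.142, -0.0, 3.108]
force: [-0.1, 1.0, -0.1]
width: 0.0335
```

```bash
python3 - <<'E'
from h import *
s=get_state();print(s["t"],s["eef_pos"],s["ee_rot"],s["force"],s["width"])
c=camera_params("wrist")
p,d=grab_frame("wrist");cv2.imwrite("pics/w7.png",p[:,:,::-1]);np.savez("w7.npz",p=p,d=d,c=c)
p,d=grab_frame("side");crop(p,250,170,350,270,6,"s7.png");np.savez("s7.npz",p=p,d=d)
E
```

```text
13.0 [ 0.48786064 -0.03734444  0.28837179] [ 3.14151637e+00 -2.81932720e-05  3.10849026e+00] [-0.06257353  0.99612352 -0.09886419] 0.03346729432557412
```

View pics/w7.png

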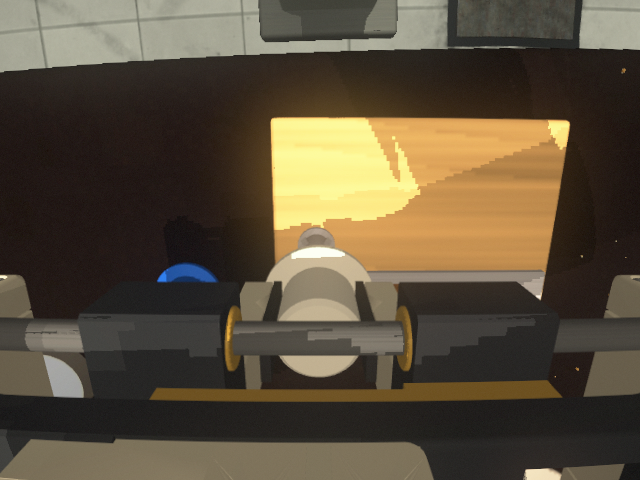

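View pics/s7.png

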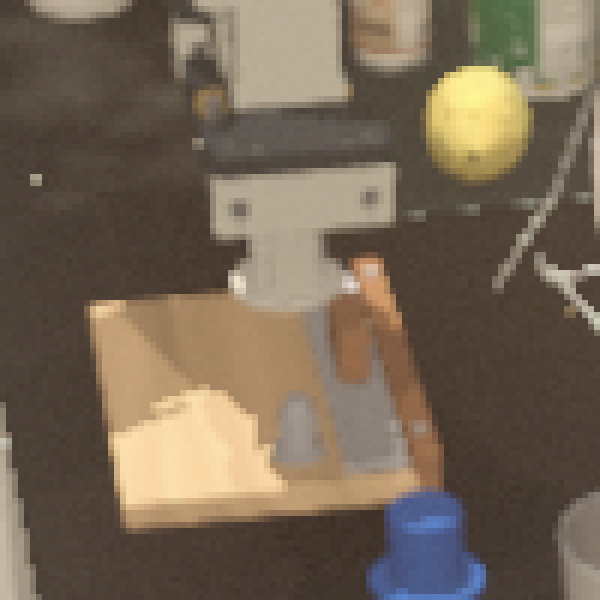

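The cap is held upright over the board, flange front at (318,250), with the stud just behind its edge at (316,237). I'll check the cap-to-tool offset from depth.

```bash
python3 - <<'E'
from h import *
from scipy.optimize import least_squares
z=np.load("w7.npz",allow_pickle=True);p=z["p"];c=z["c"].item();d=z["d"]
v,u=np.mgrid[225:385,255:385];P=dpts(c,np.c_[u.ravel(),v.ravel()],d)
T=np.array([.48786,-.03734])
print(np.histogram(P[:,2],np.arange(.03,.20,.01)))
f=P[(P[:,2]>.100)&(P[:,2]<.112)]
print(len(f),f.min(0),f.max(0))
def fit(Q,r):
    return least_squares(lambda a:np.hypot(Q[:,0]-a[0],Q[:,1]-a[1])-r,T,loss="soft_l1",f_scale=.0005).x
# flange outer rim: per image column first flange pixel
cyl=P[(P[:,2]>.115)&(P[:,2]<.138)&(np.hypot(*(P[:,:2]-T).T)<.022)];print("cyl",len(cyl),fit(cyl,.017)-T)
rim=[]
ang=np.arctan2(*(f[:,:2]-T).T[::-1])
rr=np.hypot(*(f[:,:2]-T).T)
for a in np.arange(-np.pi,np.pi,.1):
    k=(abs(ang-a)<.05)
    if k.sum()>3: rim.append(f[k][np.argmax(rr[k])])
rim=np.array(rim);rim=rim[rim[:,0]<T[0]-.008];print("rim",len(rim),fit(rim,.026)-T)
t=P[(P[:,2]>.140)&(P[:,2]<.150)];print("top",len(t),np.median(t[:,2]),t.min(0)[:2]-T,t.max(0)[:2]-T)
# tool x axis tilt of cap: cylinder centre at two heights
for a,b in((.112,.122),(.128,.138)):
    q=P[(P[:,2]>a)&(P[:,2]<b)&(np.hypot(*(P[:,:2]-T).T)<.022)];print(a,len(q),fit(q,.017)-T)
E
```

```text
(array([ 183,    1,    0,    0,    0,    0,    0, 2317, 1040, 1324, 1337,
       3247,  809,  246,    2,  531]), array([0.03, 0.04, 0.05, 0.06, 0.07, 0.08, 0.09, 0.1 , 0.11, 0.12, 0.13,
       0.14, 0.15, 0.16, 0.17, 0.18, 0.19]))
2512 [ 0.46228246 -0.06058178  0.10299318] [ 0.48574825 -0.01261143  0.11197981]
cyl 2118 [0.00055137 0.00040173]
rim 26 [0.00047949 0.00046669]
top 3247 0.14400211269867813 [-0.01674638 -0.02300608] [0.01829892 0.02541629]
0.112 769 [0.00056066 0.00041473]
0.128 1039 [0.00054152 0.00038459]
```

Cap centre sits at tool +(0.5,0.4) mm, and the stud is at (489.4,−38.4) mm, so the target TCP is (488.9,−38.8). I'll go down to just above the stud.

Emit:
arm_command(targets=[[[0,0,0],[1,-1.5,-20],1],[[0,0,0],[0,0,-20],1],[[0,0,0],[0,0,-13],1],[[0,0,0],[0,0,0],1],[[0,0,0],[0,0,0],1]])

```text
t: 13.6
eef_pos: [0.4891, -0.0385, 0.2356]
ee_rot: [-3.141, -0.0, 3.11]
force: [0.1, 0.5, -0.6]
width: 0.0333
```

Emit:
arm_command(targets=[[[0,0,0],[-0.2,-0.3,-4],1],[[0,0,0],[0,0,-4],1],[[0,0,0],[0,0,-4],1],[[0,0,0],[0,0,0],1],[[0,0,0],[0,0,0],1]])

```text
t: 14.1
eef_pos: [0.4887, -0.0395, 0.2234]
ee_rot: [-3.142, -0.0, 3.108]
force: [-0.1, 0.4, -0.2]
width: 0.0332
```

Emit:
arm_command(targets=[[[0,0,0],[0,0,-2],1],[[0,0,0],[0,0,-2],1],[[0,0,0],[0,0,0],1],[[0,0,0],[0,0,0],1]])

```text
t: 14.5
eef_pos: [0.4887, -0.0395, 0.2194]
ee_rot: [-3.142, -0.0, 3.108]
force: [0.1, 0.6, 0.3]
width: 0.0332
```

Over the stud with no side force. Now push through the catches.

Emit:
arm_command(targets=[[[0,0,0],[0,0.5,-1.5],1],[[0,0,0],[0,0,-1.5],1],[[0,0,0],[0,0,0],1],[[0,0,0],[0,0,0],1]])

```text
t: 14.9
eef_pos: [0.4888, -0.0389, 0.2165]
ee_rot: [3.142, 0.0, 3.109]
force: [0.7, -0.9, 0.4]
width: 0.0331
```

Emit:
arm_command(targets=[[[0,0,0],[0,0,-1],1],[[0,0,0],[0,0,-1],1],[[0,0,0],[0,0,0],1],[[0,0,0],[0,0,0],1]])

```text
t: 15.3
eef_pos: [0.4891, -0.039, 0.2151]
ee_rot: [3.142, 0.001, 3.109]
force: [-1.4, -0.0, 6.2]
width: 0.0331
```

Emit:
arm_command(targets=[[[0,0,0],[0,0,-1],1],[[0,0,0],[0,0,-1],1],[[0,0,0],[0,0,0],1],[[0,0,0],[0,0,0],1]])

```text
t: 15.7
eef_pos: [0.4893, -0.039, 0.2136]
ee_rot: [3.142, 0.002, 3.109]
force: [-1.3, -0.0, 11.2]
width: 0.0334
```

Emit:
arm_command(targets=[[[0,0,0],[0,0,-1],1],[[0,0,0],[0,0,-1],1],[[0,0,0],[0,0,0],1],[[0,0,0],[0,0,0],1]])

```text
t: 16.1
eef_pos: [0.489, -0.039, 0.2107]
ee_rot: [3.141, 0.001, 3.109]
force: [0.1, -0.5, 3.2]
width: 0.0333
```

The force peaked near 11 N and has now dropped to 3 N with the underside at about 27 mm. Continue.

Emit:
arm_command(targets=[[[0,0,0],[0,0,-1],1],[[0,0,0],[0,0,-1],1],[[0,0,0],[0,0,0],1],[[0,0,0],[0,0,0],1]])

```text
t: 16.5
eef_pos: [0.4883, -0.039, 0.2079]
ee_rot: [-3.141, -0.001, 3.108]
force: [1.0, 0.4, -5.4]
width: 0.0333
```

Emit:
arm_command(targets=[[[0,0,0],[0,0,-1],1],[[0,0,0],[0,0,-1],1],[[0,0,0],[0,0,0],1],[[0,0,0],[0,0,0],1]])

```text
t: 16.9
eef_pos: [0.4887, -0.039, 0.2066]
ee_rot: [3.142, 0.0, 3.108]
force: [-0.5, 0.3, 0.7]
width: 0.0335
```

It clicked: the catches drew the cap down (−5 N), and TCP z 0.2066 means the underside is at about 23 mm. Now press to about 16 N.

Emit:
arm_command(targets=[[[0,0,0],[0,0,-0.8],1],[[0,0,0],[0,0,0],1],[[0,0,0],[0,0,0],1],[[0,0,0],[0,0,0],1]])

```text
t: 17.3
eef_pos: [0.4889, -0.039, 0.2063]
ee_rot: [3.142, 0.001, 3.109]
force: [-2.3, -0.0, 7.1]
width: 0.0332
```

Emit:
arm_command(targets=[[[0,0,0],[0,0,-0.7],1],[[0,0,0],[0,0,0],1],[[0,0,0],[0,0,0],1],[[0,0,0],[0,0,0],1]])

```text
t: 17.7
eef_pos: [0.489, -0.039, 0.2062]
ee_rot: [-3.142, 0.001, 3.109]
force: [-3.5, 1.0, 14.3]
width: 0.0331
```

Emit:
arm_command(targets=[[[0,0,0],[0,0,-0.3],1],[[0,0,0],[0,0,0],1],[[0,0,0],[0,0,0],1],[[0,0,0],[0,0,0],1],[[0,0,0],[0,0,0],1],[[0,0,0],[0,0,0],1],[[0,0,0],[0,0,0],1],[[0,0,0],[0,0,0],1]])

```text
t: 18.5
eef_pos: [0.489, -0.039, 0.2062]
ee_rot: [-3.142, 0.001, 3.109]
force: [-4.9, 0.0, 17.2]
width: 0.0329
```

```bash
python3 - <<'E'
from h import *
s=get_state();print(s["t"],s["eef_pos"],s["ee_rot"],s["force"],s["width"])
c=camera_params("wrist")
p,d=grab_frame("wrist");crop(p,150,150,600,400,1.7,"w8.png");np.savez("w8.npz",p=p,d=d,c=c)
T=s["eef_pos"][:2]
v,u=np.mgrid[225:400,255:385];P=dpts(c,np.c_[u.ravel(),v.ravel()],d)
from scipy.optimize import least_squares
q=P[(P[:,2]>.033)&(P[:,2]<.058)&(np.hypot(*(P[:,:2]-T).T)<.022)]
print("cap axis",least_squares(lambda a:np.hypot(q[:,0]-a[0],q[:,1]-a[1])-.017,T,loss="soft_l1",f_scale=.0005).x)
f=P[(np.hypot(*(P[:,:2]-T).T)<.0245)&(np.hypot(*(P[:,:2]-T).T)>.0195)&(P[:,0]<T[0]-.01)];print("flange top z",np.median(f[:,2]))
for z0 in (.058,.06): 
  t=P[(P[:,2]>z0)&(P[:,2]<.068)&(np.hypot(*(P[:,:2]-T).T)<.012)];print("cap top z",len(t),np.median(t[:,2]))
# rule
v,u=np.mgrid[230:300,340:640];P=dpts(c,np.c_[u.ravel(),v.ravel()],d)
B=np.array([.4805,.032]);cs,sn=np.cos(-.032),np.sin(-.032);Q=P[:,:2]-B;L=np.c_[Q[:,0]*cs+Q[:,1]*sn,-Q[:,0]*sn+Q[:,1]*cs,P[:,2]]
r=L[(L[:,2]>.019)&(L[:,2]<.024)&(L[:,0]>.02)&(L[:,0]<.058)]
for a in(-.03,.03,.06,.08):
    k=abs(r[:,1]-a)<.006
    if k.sum()>5: print("rule front edge at y",a,np.percentile(r[k,0],2))
print("rule y end",np.percentile(r[:,1],99.5))
p,d=grab_frame("side");crop(p,250,170,350,270,6,"s8.png")
for i in range(3): print(get_state()["force"]); grab_frame("side")
E
```

```text
18.5 [ 0.48897819 -0.03899939  0.20616725] [-3.14154517e+00  1.42149474e-03  3.10913454e+00] [-4.91178867e+00  1.32140456e-02  1.71672470e+01] 0.032944243324380576
cap axis [ 0.48972557 -0.03863479]
flange top z 0.027888481789170305
cap top z 811 0.06218323981350678
cap top z 811 0.06218323981350678Traceback (most recent call last):
  File "<stdin>", line 20, in <module>
    return _quantile_unchecked(
        a, q, axis, out, overwrite_input, method, keepdims, weights)
    return _ureduce(a,
                    func=_quantile_ureduce_func,
    ...<5 lines>...
                    overwrite_input=overwrite_input,
                    method=method)
    r = func(a, **kwargs)
    result = _quantile(arr,
                       quantiles=q,
    ...<2 lines>...
                       out=out,
                       weights=wgt)
    slices_having_nans = np.isnan(arr[-1, ...])
                                  ~~~^^^^^^^^^
IndexError: index -1 is out of bounds for axis 0 with size 0
```

View pics/w8.png

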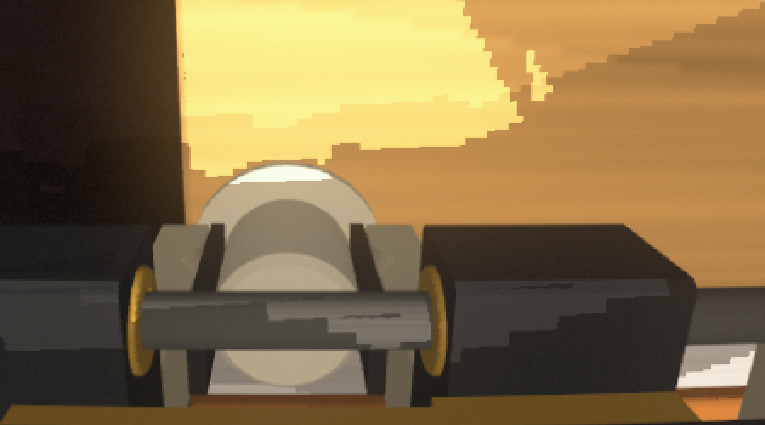

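The wrist view shows the cap seated upright, flange at (285,180) in the crop, cap top at 62–63 mm. The rule is hidden by the hand here, so I'll check it from the side and top.

```bash
python3 - <<'E'
from h import *
p,d=grab_frame("side");crop(p,250,170,350,270,6,"s8.png")
for i in range(3): print(get_state()["force"].round(1)); p,d=grab_frame("top")
crop(p,200,190,420,300,3.6,"t8.png");print(get_state()["t"],get_state()["width"])
E
```

```text
[-5.   0.8 18.4]
[-4.8  0.7 17.7]
[-5.4  1.  17.7]
18.75 0.032837918147539155
```

View pics/s8.png

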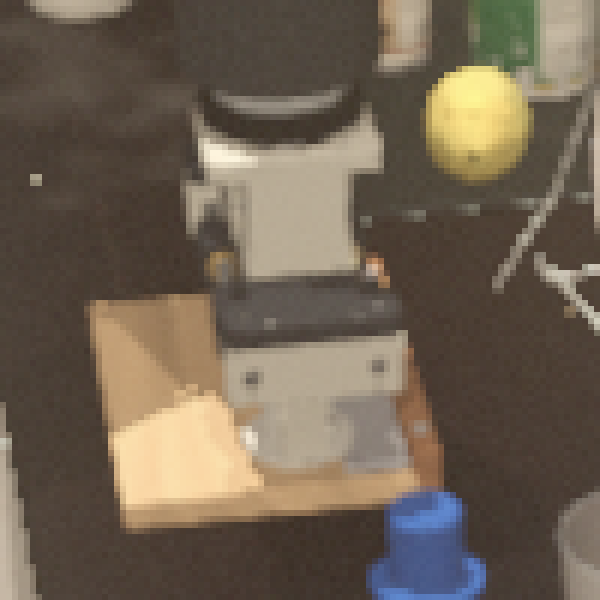

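View pics/t8.png

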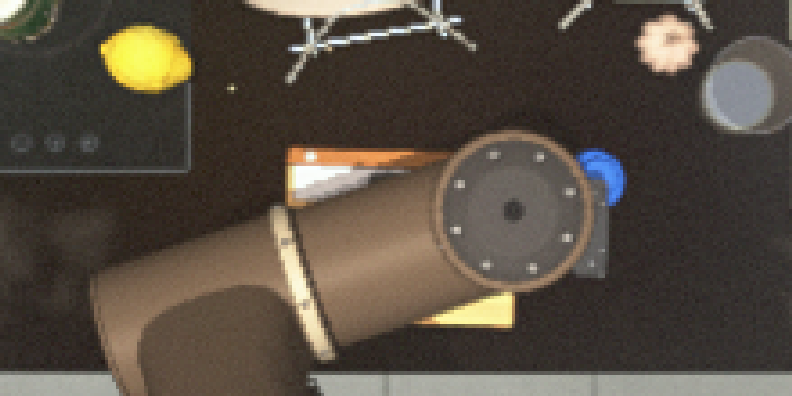

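The side crop shows the cap seated with its flange at (300,440) and the rule's near end still against the fence at (375,430). The top crop shows the rule's far end at (310,185), flush with the fence at (310,155). The press is steady at about 18 N, so I'm handing in.

```bash
python3 - <<'E'
from station import *
print(job_done()); s=get_state(); print(s["t"],s["eef_pos"],s["force"],s["width"])
E
```

```text
the job is handed in; nothing more can be done
None
the job is handed in; nothing more can be done
```

I laid the rule along the fence and let go. I then pushed the white cap onto the stud until it clicked, and handed in at about 18.8 s with the gripper still pressing it down.

- **Rule:** the wrist camera put it at board x 45.2 mm, y −0.5 mm, parallel to the fence to within a few milliradians. At the end the hand hid most of it, so my last numeric rule check had no data. The side and top pictures showed both ends still flush with the fence.
- **Cap:** the push rose to about 11 N and fell to 3 N. The catches then drew the cap down, with −5 N on the wrist. The final TCP height puts its underside at about 23 mm and the depth picture puts its top at 62–63 mm. The cap's axis was within about 0.5 mm of the measured stud.
- **Flange reading:** the flange-top depth read about 1 mm high, within the calibration tolerance.
- **Final push:** steady at 17–18 N down, with about 5 N sideways and a 45 N grip.
- **Bystanders:** I saw none of them touched, but I did not measure their positions at the end.

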